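# Roll a mailing tube into the labelling cradle

### The job

Roll the cardboard mailing tube across the bench by pushing low on its side, up the cradle's low ramp until it drops into the V of the wooden cradle, still short of the red stop. Then push it endwise along the V until its end rests against the red stop, and leave it lying there. Only push the tube, never pick it up, and leave the jar, the tape roll and the mug where they are.

Things in the scene. Friction and masses are not known exactly. Their poses are not given: they have to be found in the camera images.
- tube: Brown cardboard mailing tube, white end caps, green band near each end: cylinder 60 mm diameter, 160 mm long, 0.2-0.32 kg, friction about 0.35; rolls easily, soon stops by itself on the level. Origin at its centre, on its axis (30 mm above the bench). x axis along the tube; y, z turn as it rolls. Starts on the bench 160-240 mm from the cradle's origin on its +y side, within 0.12 rad of parallel.
- cradle: Wooden V-block (pale back, brown ramp, dark line on the crest) fixed to the bench, 230 mm long along its x axis (-115 to +115 mm). Origin on the bench surface below the axis of a seated tube, whose axis lies along x at y = 0, 44 mm above the bench. Open at the -x end, red stop at the +x end. The tube comes from +y, over the ramp.
- cradle_crest (a point): Middle of the crest line between ramp and V, 19.5 mm above the bench, at cradle y = +18 mm. On its +y side a smooth ramp falls at 15 degrees to the bench at y = +91 mm. On the crest the tube's axis is 49.5 mm high; once past it the tube rolls into the V by itself. Pushed above mid-height it can jam at the ramp. Axes as the cradle's.
- cradle_vee (a point): Middle of the bottom line of the V, 3 mm above the bench, at cradle y = -11 mm. From here the front flank rises at 30 degrees to the crest (+y side) and the back flank at 60 degrees to 46 mm high at y = -36 mm; the flat top goes on to y = -52 mm. Axes as the cradle's.
- cradle_stop (a point): Point on the red stop's face (cradle x = +115 mm) at the height of a seated tube's axis, 44 mm above the bench. The plate is 10 mm thick, y -52 to +40 mm, 64 mm high, square to the V. At the stop the tube's centre is 80 mm from here (cradle x = +35 mm). Rolled straight in, the tube ends 20 to 50 mm short of it. Axes as the cradle's.
- jar: Bystander: amber glass jar with a black cap, 64 mm in diameter, 85 mm tall, standing behind the cradle (-y side). Origin at the centre of its foot.
- tape: Bystander: yellow roll of tape lying flat, 96 mm in diameter, 48 mm high, beyond the +x end of the tube's way. Origin at the centre of its underside.
- mug: Bystander: blue mug, 80 mm in diameter, 90 mm tall, handle on its +y side, beyond the +x end of the tube's way. Origin at the centre of its foot.
Not all that is in view belongs to the job. Of the things like the tube, leave any that is pink or purple; of the rest the smaller one is meant.

How it is judged:
By the outcome, as a careful person would: the job done as asked, in the order asked, and still so for the second after the job is handed in, with the robot touching nothing.
It also fails if it takes over 54 s, if anything falls off the work surface, if the arm or the gripper's body presses on something with over 40 N, if the wrist force passes 120 N, or if a joint passes its speed limit or range.

### The arm

A 6-joint arm with a two-finger parallel gripper is mounted at the origin on the work surface. World frame = base frame: x ahead of the robot, y to its left, z up, the work surface at z = 0. Lengths are in m, angles in rad, forces in N, time in s.
With the tool pointing down it reaches from about 0.35 to 0.8 m from the base axis. Payload 7.3 kg.
Tool frame: the origin (TCP) lies between the finger pads; the fingertips stand 25 mm ahead of it and the grasp point (between the pads) lies 6 mm ahead of it (r.tip_extent is the distance from the TCP to the fingertips, in m); z points along the fingers, y is the line along which they close (so a half turn about z gives the same grasp; the last joint's range is limited). The gripper opens to 85 mm and grips with 20 to 120 N. Pads are 22 mm wide; open, the fingers measure 114 mm over their backs; the gripper's body (76 mm by 85 mm) begins 54 mm behind the grasp point. The pads swing forward as they close: fully open they stand 13 mm farther back than shut.
Start: joints at [-1.278, 0.342, 1.524, -0, 1.275, -0.146], TCP at [0.223, -0.475, 0.256] pointing down, gripper open.
Joint ranges: [-2.53, 2.53], [-0.77, 2.02], [0.04, 2.7], [-1, 4.14], [0.28, 2.66], [-3.11, 3.11]. Speed limits (rad/s): [2.57, 2.57, 3.14, 3.14, 3.14, 3.14].

### API

Orientations are given as a unit quaternion [x, y, z, w].
In Python, from workcell import r, command_gripper, optics gives the robot as it stands. The module is installed in compiled form; this text tells all that it offers. Calls block until the motion is done:
- r.reach(position, orientation): joint-space move of the TCP to a pose.
- r.move_straight(position, orientation=None, speed=0.15, max_force=None): straight line of the TCP; orientation=None keeps the orientation; speed is the mean speed in m/s. With max_force (N) it stops when the force on the tool has changed by that much, and returns True; else False.
- r.movej(angles): joint-space move.
- command_gripper(opening, force=None): finger opening in m; force is the grip in N (None keeps the last); returns when the fingers have stopped.
- r.hold(seconds).
- r.solve_ik(position, orientation): joint angles nearest the present ones, or None.
- r.read_state(): the state.
- optics.get_image(name): name is "side" or "top" or "wrist"; returns (picture, depth): 480x640x3 uint8, red, green, blue; 480x640 float32, m along the optical axis (not along the pixel's ray), 0 where there is no reading.
- optics.camera_model(name): a dict with "K" (3x3 intrinsics, pixels), "R" (3x3) and "t" (3): a world point X has camera coordinates R X + t; the wrist camera has in their place "tool_from_camera" (4x4, takes a point from camera to tool coordinates, whose origin is the TCP and whose axes are the flange's). Camera axes: x right, y down, z forward; pixel columns grow to the right and rows downward; lengths in m; the calibration is good to about 2 mm. A picture is of the moment at which its call begins: read the wrist's pose just before it. camera_model takes no time and is no camera call.
A pose or a line that the arm cannot do raises r.PlanningError and nothing moves.
- r.finish_job(): hands the job in; it is judged then, once.
The state is a dict: "time_s": time; "joint_positions": joint angles; "dq": joint speeds; "tau": joint torques, N m; "eef_pos": TCP position; "eef_rot": TCP orientation; "contact_force": force on the tool from outside, world axes, zero at the start; "torque": the same for the moment, N m; "grip_width": finger opening in m; "grip_force": force on a finger pad.
Only numpy, scipy, OpenCV 4.12 (cv2) and the standard library are available. Lean on these libraries where they do the work, as an engineer would, in place of code of your own. Each camera call takes 0.05 s, during which the arm holds its last target. There are 200 camera calls.

## Working session

There is one attempt and no reset: what is moved stays moved. The work goes in short steps, each a Python script; the robot and the scene stay as the last script left them, time stands still between calls to the robot, and variables do not carry over. Pictures are saved under pics/ and viewed, at most 10 in all, crops included, and the job is handed in when it is done.

```bash
mkdir -p pics; cat > h.py <<'E'
import numpy as np, cv2
from workcell import r, command_gripper, optics
def grab(name, fn=None):
    im,d=optics.get_image(name)
    if fn: cv2.imwrite('pics/'+fn, cv2.cvtColor(im,cv2.COLOR_RGB2BGR))
    return im,d
def cloud(name,d):
    m=optics.camera_model(name); K,R,t=[np.array(m[k]) for k in('K','R','t')]
    v,u=np.mgrid[:480,:640]
    c=np.stack([(u-K[0,2])/K[0,0]*d,(v-K[1,2])/K[1,1]*d,d],-1)
    return (c-t.ravel())@R
E
python3 - <<'E'
from h import *
for n in('top','side'):
    im,d=grab(n,n+'0.png'); np.savez(n+'0.npz',im=im,d=d,P=cloud(n,d))
    m=optics.camera_model(n); print(n,np.round(m['K'],1).tolist(),np.round(-np.array(m['R']).T@np.array(m['t']).ravel(),3))
print(r.read_state()['time_s'],r.read_state()['eef_rot'],r.tip_extent)
E
```

```text
top [[452.7, 0.0, 316.3], [0.0, 452.7, 243.3], [0.0, 0.0, 1.0]] [0.502 0.047 1.264]
side [[486.2, 0.0, 314.5], [0.0, 486.2, 245.6], [0.0, 0.0, 1.0]] [0.28  0.768 0.719]
0.1 [ 9.76029976e-01  2.17635224e-01 -4.67188369e-05 -6.26707608e-04] 0.025
```

View pics/top0.png

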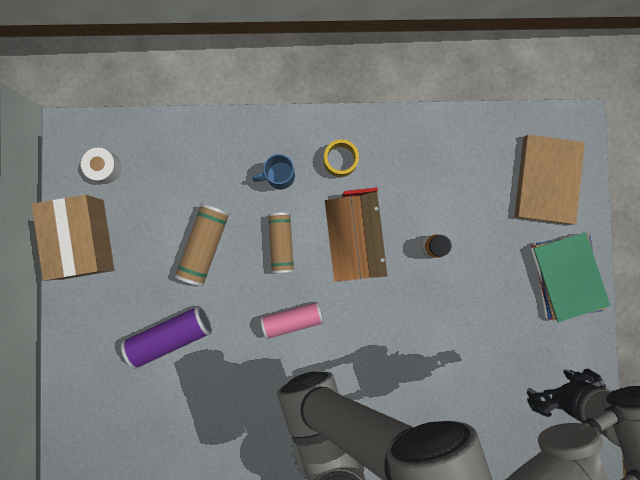

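View pics/side0.png

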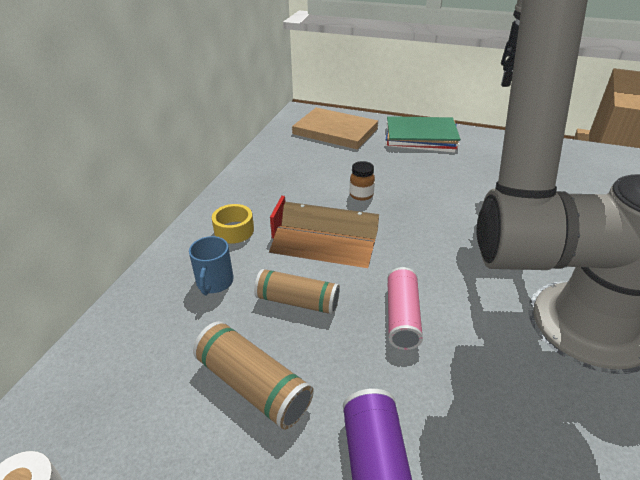

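Candidates, by top-image pixel: small brown tube (281,242), large brown tube (202,245), pink (291,320) and purple (166,336). By the description the small brown one at (281,242) is meant. The stop is at (360,191), the mug at (279,171), the tape at (341,157) and the jar at (437,246). Next I'll measure these and check a close crop.

```bash
cat >> h.py <<'E'
def ray(name,uv,z):
    m=optics.camera_model(name); K,R,t=[np.array(m[k]) for k in('K','R','t')]
    c=-R.T@t.ravel(); d=R.T@np.linalg.solve(K,[uv[0],uv[1],1]); return c+d*(z-c[2])/d[2]
def tube_axis(im,P,box):
    # brown/white/green pixels well above bench within world box -> top ridge strip line + ends
    x0,x1,y0,y1,zm=box
    m=(P[...,0]>x0)&(P[...,0]<x1)&(P[...,1]>y0)&(P[...,1]<y1)&(P[...,2]>zm)
    Q=P[m]; return m,Q
E
python3 - <<'E'
from h import *
Z=np.load('top0.npz'); im,d,P=Z['im'],Z['d'],Z['P']
print('bench z',np.round([np.median(P[290:310,y:y+20,2]) for y in(200,350,450)],4))
for n,(u,v) in dict(tube=(281,242),big=(202,245),pink=(291,320),mug=(279,171),tape=(328,157),jar=(437,246)).items(): print(n,P[v,u].round(3))
m,Q=tube_axis(im,P,(.3,.7,.03,.22,.015))
n,l,s,c=cv2.connectedComponentsWithStats(m.astype(np.uint8))
k=l[242,281]; Q=P[l==k]; print('tube blob',s[k], cv2.minAreaRect(Q[:,:2].astype(np.float32)), Q.min(0).round(3),Q.max(0).round(3))
np.set_printoptions(suppress=True)
print('row across cradle'); 
for u in range(324,392,3): print(u,P[235,u].round(4),im[235,u])
hsv=cv2.cvtColor(im,cv2.COLOR_RGB2HSV)
red=((hsv[...,0]<6)|(hsv[...,0]>174))&(hsv[...,1]>170)&(hsv[...,2]>80)
red[:, :300]=0; red[:,420:]=0; R=P[red]; print('red',len(R),R.min(0),R.max(0)); 
top=R[R[:,2]>.058]; print('redtop',len(top),cv2.minAreaRect(top[:,:2].astype(np.float32)))
a=cv2.cvtColor(im[140:330,230:450],cv2.COLOR_RGB2BGR); cv2.imwrite('pics/crop0.png',cv2.resize(a,None,fx=3,fy=3,interpolation=cv2.INTER_CUBIC))
E
```

```text
bench z [-0.0009 -0.0005  0.0003]
tube [0.558 0.126 0.062]
big [0.553 0.331 0.078]
pink [0.351 0.103 0.055]
mug [0.76  0.132 0.004]
tape [ 0.799 -0.006 -0.005]
jar [ 0.539 -0.282  0.086]
tube blob [ 268  213   26   60 1321] ((0.5581068992614746, 0.10439040511846542), (0.16038179397583008, 0.10846371948719025), 2.6817519664764404) [0.478 0.047 0.025] [0.637 0.162 1.264]
row across cradle
324 [ 0.5781  0.0095 -0.001 ] [139 147 150]
327 [ 0.5784  0.0009 -0.0072] [140 148 152]
330 [ 0.5777 -0.0072  0.0017] [97 70 45]
333 [ 0.5772 -0.0153  0.007 ] [96 70 45]
336 [ 0.577  -0.0236  0.0073] [92 67 45]
339 [ 0.5768 -0.0318  0.0096] [95 67 44]
342 [ 0.5764 -0.0399  0.0128] [102  72  46]
345 [ 0.5764 -0.0485  0.01  ] [113  81  52]
348 [ 0.5764 -0.0569  0.0085] [125  88  56]
351 [ 0.5756 -0.0643  0.0191] [129  91  60]
354 [ 0.5753 -0.0723  0.0217] [139 101  70]
357 [ 0.5757 -0.0815  0.0128] [142  99  63]
360 [ 0.5757 -0.0902  0.0098] [133  96  61]
363 [ 0.5756 -0.0987  0.0085] [139  99  63]
366 [ 0.5759 -0.1078  0.0019] [88 75 55]
369 [ 0.5748 -0.1141  0.0183] [91 77 56]
372 [ 0.5741 -0.1212  0.027 ] [85 72 51]
375 [ 0.5731 -0.1272  0.0425] [95 81 59]
378 [ 0.5727 -0.1347  0.047 ] [98 82 61]
381 [ 0.5726 -0.1429  0.046 ] [88 76 55]
384 [ 0.5751 -0.1585 -0.    ] [137 143 146]
387 [ 0.5751 -0.1675 -0.0032] [135 142 145]
390 [ 0.5749 -0.1756 -0.001 ] [136 142 146]
red 108 [ 0.6825466  -0.12965483  0.05767107] [ 0.6982372  -0.04384854  0.06895915]
redtop 107 ((0.6906201243400574, -0.08667852729558945), (0.009021559730172157, 0.0867927297949791), 5.35276460647583)
```

View pics/crop0.png

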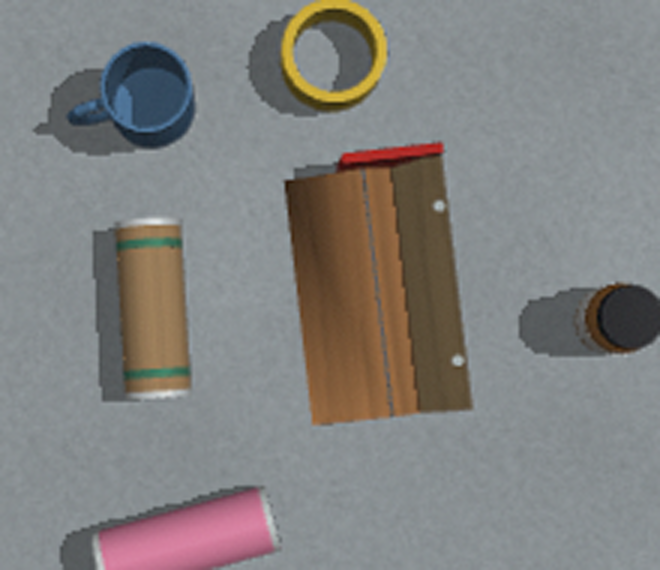

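The crop confirms the small brown tube with a green band at each end (crop 150,308, i.e. full image 280,243). The crest line runs from crop (364,168) to (392,415), with the V to its right and the red stop at the top (390,156).

```bash
cat >> h.py <<'E'
def bands(name,im,z,box,lo=(65,70,40),hi=(95,255,255)):
    """centroids of the two green bands in image box (u0,u1,v0,v1) cast to height z"""
    hsv=cv2.cvtColor(im,cv2.COLOR_RGB2HSV); g=cv2.inRange(hsv,lo,hi)
    k=np.zeros_like(g); u0,u1,v0,v1=box; k[v0:v1,u0:u1]=g[v0:v1,u0:u1]
    n,l,s,c=cv2.connectedComponentsWithStats(k)
    o=sorted(range(1,n),key=lambda i:-s[i,4])[:2]
    return [ray(name,c[i],z) for i in o],[(c[i].round(1).tolist(),int(s[i,4])) for i in o]
E
python3 - <<'E'
from h import *
Z=np.load('top0.npz'); im,P=Z['im'],Z['P']
b,i=bands('top',im,.03,(255,310,200,290)); print(i); b=np.array(sorted(b,key=lambda p:-p[0])); e=b[0]-b[1]
print('tube c',b.mean(0).round(4),'yaw',np.arctan2(e[1],e[0]).round(4),'sep',np.linalg.norm(e))
px=lambda u,v:(230+(u+.5)/3-.5,140+(v+.5)/3-.5)
def line(a,b_,z):
    A,B=ray('top',px(*a),z),ray('top',px(*b_),z); e=A-B; print(A.round(4),B.round(4),'yaw',np.arctan2(e[1],e[0]).round(4),'len',np.linalg.norm(e).round(4))
line((364,168),(392,415),.0195); line((286,182),(313,425),0); line((445,160),(472,408),.046); line((342,158),(443,149),.064)
# crest dark line: fit by local min of gray across rows
g=cv2.cvtColor(im,cv2.COLOR_RGB2GRAY).astype(float); pts=[]
for v in range(200,276):
    uc=230+(364+(v-196)*3*28/247)/3
    us=np.arange(int(uc)-4,int(uc)+6); w=np.clip(np.median(g[v,us])-g[v,us]-3,0,None)
    if w.sum()>0: pts.append(ray('top',((w*us).sum()/w.sum(),v),.0195)[:2])
pts=np.array(pts); vx,vy,x0,y0=cv2.fitLine(pts.astype(np.float32),cv2.DIST_HUBER,0,.01,.01).ravel()
yaw=np.arctan2(vy,vx); yaw-=np.pi*round(yaw/np.pi); print('crest yaw',yaw,'pt',x0,y0,len(pts))
# red stop centre check, side view
Zs=np.load('side0.npz'); hsv=cv2.cvtColor(Zs['im'],cv2.COLOR_RGB2HSV)
b,i=bands('side',Zs['im'],.035,(250,345,265,315)); print('side',np.round(b,4).tolist(),i)
E
```

```text
[([281.6, 263.9], 50), ([278.9, 220.7], 47)]
tube c [0.5586 0.1301 0.03  ] yaw 0.0464 sep 0.1182546739725074
[ 0.6845 -0.0666  0.0195] [ 0.4569 -0.0874  0.0195] yaw 0.0908 len 0.2285
[0.6754 0.0049 0.    ] [ 0.4483 -0.0158  0.    ] yaw 0.091 len 0.228
[ 0.6867 -0.1376  0.046 ] [ 0.4628 -0.1564  0.046 ] yaw 0.084 len 0.2247
[ 0.6873 -0.0432  0.064 ] [ 0.6938 -0.1333  0.064 ] yaw 1.6435 len 0.0904
crest yaw 0.1537304 pt 0.56889147 -0.075237274 75
side [[0.5036, 0.1336, 0.035], [0.6218, 0.139, 0.035]] [([322.0, 296.0], 100), ([265.8, 284.2], 89)]
```

```bash
cat >> h.py <<'E'
from scipy.spatial.transform import Rotation as Ro
YAW=.089; O=np.array([.5707,-.0953,0]); C=Ro.from_euler('z',YAW).as_matrix()
W=lambda x,y,z: O+C@np.array([x,y,z])
def orient(a,yt):   # tool z and tool y in cradle axes; the half turn nearest the present joints
    best=None
    for s in(1,-1):
        y=s*np.array(yt,float); a=np.array(a,float); M=C@np.stack([np.cross(y,a),y,a],1); yield Ro.from_matrix(M).as_quat()
def pick(p,a,yt):
    q0=np.array(r.read_state()['joint_positions']); c=[]
    for q in orient(a,yt):
        j=r.solve_ik(p,q)
        if j is not None: c.append((np.abs(np.array(j)-q0).max(),q,np.round(j,2)))
    c.sort(key=lambda k:k[0]); return c[0][1],c[0][2]
T=np.radians(20); A=(0,-np.sin(T),-np.cos(T))
def st(): s=r.read_state(); return round(s['time_s'],2),(C.T@(np.array(s['eef_pos'])-O)).round(4),np.round(C.T@np.array(s['contact_force']),1)
E
python3 - <<'E'
from h import *
p=W(.006,.30,.22); q,j=pick(p,A,(1,0,0)); print(j)
r.reach(p,q); print(st())
p=W(.006,.30,.06); r.move_straight(p,speed=.15)
print(r.move_straight(W(.006,.30,.012),speed=.03,max_force=3),st(),r.tip_extent)
grab('side','side1.png')
E
```

```text
[ 0.39  0.56  1.32 -0.34  1.38  0.38]
(2.76, array([0.0062, 0.299 , 0.2201]), array([ 0.1,  0.3, -0.4]))
True (5.4, array([0.006 , 0.2999, 0.0137]), array([-0.7,  0.6,  4.6])) 0.025
```

View pics/side1.png

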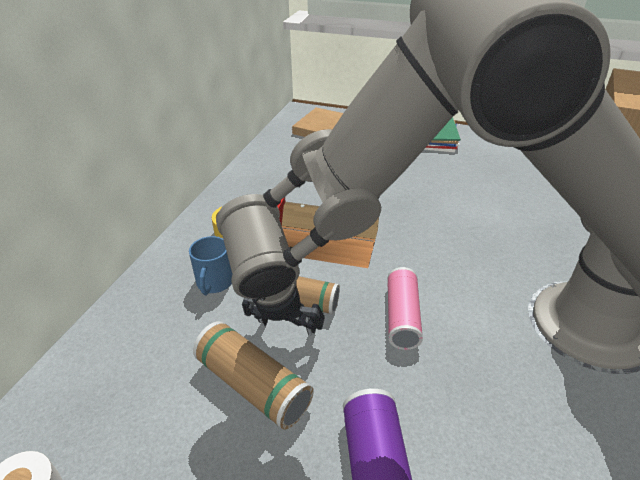

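The side view shows the gripper (285,310) behind the tube and clear of the large tube, mug and pink tube. The lowest fingertip edge touches the bench at TCP z = 13.7 mm, so the push path is set from that.

```bash
python3 - <<'E'
from h import *
x=.006
r.move_straight(W(x,.30,.0175),speed=.05)
for y,z,v in((.270,.0175,.1),(.136,.0175,.07),(.0648,.0365,.05),(.049,.0375,.04)):
    print(r.move_straight(W(x,y,z),speed=v,max_force=15),st())
r.hold(.4)
r.move_straight(W(x,.075,.06),speed=.15)
r.move_straight(W(x,.11,.2),speed=.25)
print(st())
for n in('top','side'):
    im,d=grab(n,n+'2.png'); np.savez(n+'2.npz',im=im,d=d,P=cloud(n,d))
E
```

```text
False (6.15, array([0.006 , 0.269 , 0.0175]), array([ 0.2, -0.4,  0.3]))
False (8.22, array([0.006 , 0.1363, 0.0175]), array([ 0.5,  0.4, -0.3]))
False (9.84, array([0.0059, 0.0649, 0.0364]), array([ 0.2, -0. , -0.6]))
False (10.38, array([0.0059, 0.0486, 0.0375]), array([ 0.6, -0.1,  0.1]))
(11.89, array([0.0052, 0.1095, 0.1985]), array([-0.5,  1. , -0.3]))
```

View pics/side2.png

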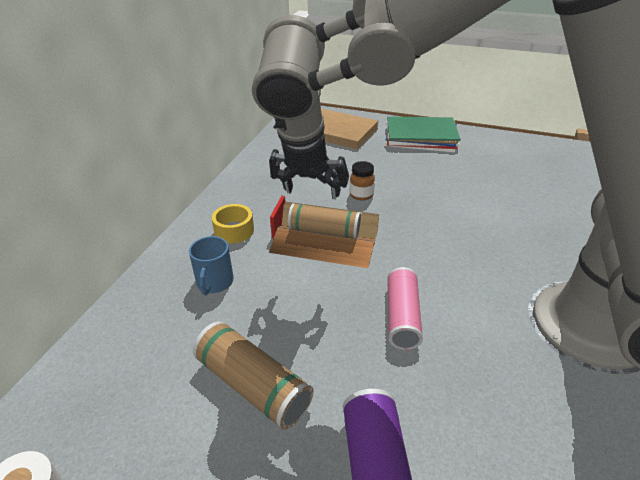

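View pics/top2.png

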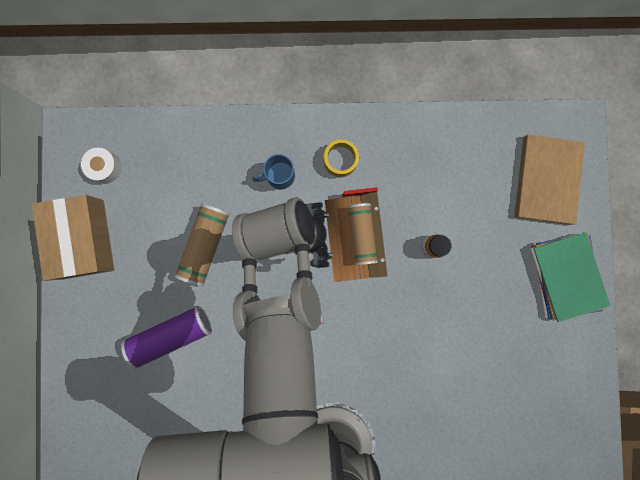

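The tube lies in the V (top 364,234; side 325,220), short of the red stop, with the bystanders unmoved. Next is the endwise push with closed fingers.

```bash
cat >> h.py <<'E'
def seated(fn=None):
    out=[]
    for n,box in(('top',(335,390,190,280)),('side',(275,375,195,245))):
        im,d=grab(n,n+fn if fn else None); b,i=bands(n,im,.044 if n=='top' else .05,box)
        out.append(([(C.T@(p-O)).round(4)[:2].tolist() for p in b],(C.T@(np.mean(b,0)-O)).round(4)[:2],i))
    return out
E
python3 - <<'E'
from h import *
for o in seated(): print(o)
command_gripper(0.0,20)
p=W(-.15,.0,.2); q,j=pick(p,(0,0,-1),(0,1,0)); print(j)
r.reach(p,q); print(st())
for o in seated(): print(o)
E
```

```text
([[-0.0522, 0.0], [0.0664, -0.0]], array([0.0071, 0.    ]), [([365.5, 255.3], 51), ([360.6, 211.7], 50)])
([[-0.05, 0.0123], [0.0676, 0.0118]], array([0.0088, 0.012 ]), [([347.0, 224.0], 72), ([297.6, 216.7], 62)])
[-0.43  0.24  1.84 -0.    1.06  1.05]
(13.74, array([-1.495e-01, -1.000e-04,  2.003e-01]), array([-0.5,  0.1,  0.3]))
([[-0.0522, 0.0], [0.0664, -0.0]], array([0.0071, 0.    ]), [([365.5, 255.3], 51), ([360.6, 211.7], 50)])
([[-0.05, 0.0123], [0.0676, 0.0118]], array([0.0088, 0.012 ]), [([347.0, 224.0], 72), ([297.6, 216.7], 62)])
```

```bash
python3 - <<'E'
from h import *
r.move_straight(W(-.15,0,.08),speed=.2)
print(r.move_straight(W(-.15,0,.052),speed=.05,max_force=4),st())
print(r.move_straight(W(-.095,0,.052),speed=.08,max_force=5),st())
print(r.move_straight(W(-.040,0,.052),speed=.03,max_force=5),st())
for o in seated('3.png'): print(o)
E
```

```text
False (15.3, array([-0.15  , -0.    ,  0.0519]), array([0.1, 0.5, 0.6]))
False (16.14, array([-0.0955,  0.0002,  0.0519]), array([ 0.3,  0.3, -0.1]))
True (17.34, array([-0.0575,  0.0002,  0.0514]), array([ 0.5,  0.1, -0.1]))
([[0.0972, 0.0014]], array([0.0972, 0.0014]), [([358.8, 200.5], 50)])
([[-0.0194, 0.0122], [0.0981, 0.0125]], array([0.0394, 0.0124]), [([334.0, 222.1], 70), ([285.0, 215.1], 67)])
```

```bash
python3 - <<'E'
from h import *
print(r.move_straight(W(-.045,0,.052),speed=.015,max_force=7),st())
r.hold(.3); print(st())
r.move_straight(W(-.13,0,.052),speed=.1)
r.move_straight(W(-.15,0,.2),speed=.2); r.hold(.3)
for o in seated('4.png'): print(o)
im=cv2.imread('pics/side4.png')[160:320,170:410]; im2=cv2.imread('pics/top4.png')[130:290,230:470]
cv2.imwrite('pics/end4.png',cv2.resize(np.hstack([im,im2]),None,fx=1.66,fy=1.66,interpolation=cv2.INTER_CUBIC))
E
```

```text
True (17.82, array([-0.0576,  0.0007,  0.0507]), array([0.1, 0.1, 0. ]))
(18.12, array([-0.058 ,  0.0008,  0.0504]), array([-0.5,  0.6,  0.5]))
([[0.0972, 0.0014], [-0.0211, -0.0]], array([0.0381, 0.0007]), [([358.8, 200.5], 50), ([364.2, 243.8], 48)])
([[-0.0195, 0.0129], [0.0984, 0.0118]], array([0.0394, 0.0123]), [([333.9, 222.2], 71), ([285.0, 214.9], 66)])
```

View pics/end4.png

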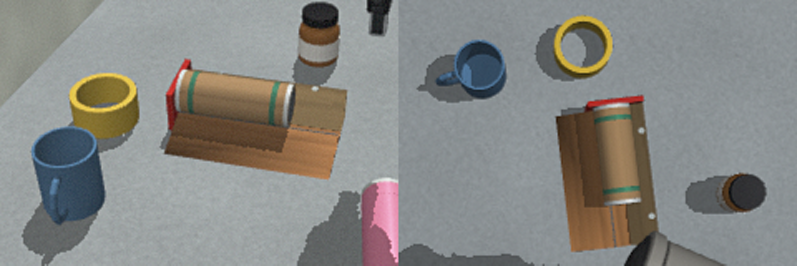

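The picture shows the tube seated in the V with its end cap against the red plate (crop 180,92 and 612,103) and the jar, tape and mug in place. A second push met more than 7 N without the tube moving, which confirms it is against the stop.

```bash
python3 -c "
from h import *
print(r.finish_job())"
```

```text
the job is handed in; nothing more can be done
None
```

The tube was rolled up the ramp into the V, then pushed endwise until it rested against the red stop, and the job is handed in; the jar, tape roll and mug were not touched.

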